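# Pass a vial through the two-door transfer hatch

### The arm

A 6-joint arm with a two-finger parallel gripper is mounted at the origin on a cart in front of the work surface, level with it; the furniture and walls round the work are solid. World frame = base frame: x ahead of the robot, y to its left, z up, the work surface at z = 0. Lengths are in m, angles in rad, forces in N, time in s.
With the tool pointing down it reaches from about 0.4 to 0.825 m from the base axis. Payload 7 kg.
Tool frame: the origin (TCP) lies midway between the tips of the shut fingers; the grasp point (between the pads) lies arm.pinch_z behind it (arm.pinch_z is the distance from the TCP to the grasp point, in m); z points along the fingers, y is the direction in which the jaws open and shut (so a half turn about z gives the same grasp; the last joint's range is limited). The gripper opens to 88 mm and grips with 3 to 60 N. Pads are 19 mm wide; open, the fingers measure 130 mm over their backs; the gripper's body (78 mm by 193 mm) begins 47 mm behind the grasp point.
Start: joints at [-1.054, 0.359, 0.012, 0, -1.224, -0.288], TCP at [0.153, -0.657, 0.227] pointing down, gripper open.
Joint ranges: [-3.07, 3.07], [-1.43, 2.12], [-1.02, 1.25], [-3.03, 1.67], [-3.05, -0], [-3.03, 3.03]. Speed limits (rad/s): [2.39, 2.39, 3.01, 3.14, 3.14, 3.14].

### API

Orientations are given as a 3x3 rotation matrix whose columns are the frame's x, y, z axes.
In Python, from workcell import arm, optics, finder gives the robot as it stands.
- The arm moves only by the tool jog_arm, never from a script. Its argument "deltas" is one flat list of numbers, 6 for each row, row after row: the shift along the tool's x, y, z each as a share of 0.75 m, from -1 to 1, then the turn, a rotation vector about the tool's x, y, z each as a share of 180 degrees, from -1 to 1. In form: [dx, dy, dz, wx, wy, wz, dx, dy, dz, wx, wy, wz, ...]. A call has 1 to 5 rows; each row is the pose to reach, as a shift and turn from the pose commanded when the call began, along the tool's axes at that moment, turning the shorter way round; what a row does not reach only later rows make up. A row lasts 1/8 s, in which the tool goes at most 62.5 mm and 10.7 degrees, less where a joint would pass 70% of its speed; a pose out of reach is approached as far as the arm can. A call with a number of a shift or a turn outside -1 to 1 is refused whole. A call with a gripper value outside its range is refused whole. "jaw" is the closure, from 0 (fully open) to 1 (shut), set as the call begins (left out, the last holds). The fingers move at their own pace and stop on an object; the grip force is fixed at half the most. Time passes only in rows, so rows that repeat a pose let the fingers close. It gives the time, the measured TCP pose, the force and the opening at its end, in the units of the state.
- arm.state(): the state, without advancing time (a new reading comes with each control period).
- optics.camera(name): name is "scene" or "top" or "wrist"; returns the picture (400x640x3 uint8, red, green, blue); there is no depth.
- optics.get_calibration(name): a dict with "camera_matrix" (3x3 intrinsics, pixels), "k1" (the pictures are not rectified: a ray, as slopes to the right and down, at radius r is drawn at 1 + k1 r^2 times it, then the intrinsics apply), "R" (3x3) and "t" (3): a world point X has camera coordinates R X + t. Camera axes: x right, y down, z forward; pixel columns grow to the right and rows downward; lengths in m; the calibration is good to about 2 mm. A picture is of the moment at which its call begins: read the wrist's pose just before it. get_calibration takes no time and is no camera call; for the wrist camera it gives the pose at the moment of the call.
- arm.job_done(): hands the job in, once; it reports no verdict.
Trained networks look in the newest picture that a camera, given by its name, has taken for a name from the list of things; names that differ only in an ending like _2 or _b are one class to them, and where a whole thing is asked for, a point or a joint stands for the part that bears it (a point fixed in the world has none). Each returns a list of dicts, best first, with "score" (0 to 1); they miss things now and then, are a little off and sometimes report something else, mostly with a low value. They report only what shows in the picture. A call takes as long as a camera call. They do not tell look-alikes from the thing itself.
- finder.recognise(target, camera): "at" ([column, row] in pixels, amid what is visible of it).
- finder.place_of(target, camera): "at" ([column, row] in pixels: a listed point, or the origin of a listed thing).
The state is a dict: "time_s": time; "joint_pos": joint angles; "qd": joint speeds; "joint_torque": joint torques, N m; "tool_pos": TCP position; "orientation": TCP orientation; "wrist_force": force on the tool from outside, world axes, zero at the start; "torque": the same for the moment, N m; "gripper_width": finger opening in m.
Only numpy, scipy, OpenCV 4.12 (cv2) and the standard library are available. Lean on these libraries where they do the work, as an engineer would, in place of code of your own. Each camera call takes 0.05 s, during which the arm holds its last target. There are 200 camera calls.

### The job

Pass the small capped vial through the white transfer hatch: stand it in the tray through the open top, slide the outer lid fully shut, and only then pull the inner drawer out to its stop, so that the vial stands upright in the drawn-out tray. Never have both doors open together, do not drop the vial or tip it over, leave the outer lid shut, and do not disturb the beaker and the tape roll.

Things in the scene. Friction and masses are not known exactly. Their poses are not given: they have to be found in the camera images.
- vial: small squat capped vial, 32 mm diameter, 58 mm tall, 20 to 45 g, standing upright on the worktop to the robot's right of the hatch; the only small one. Body 32 mm wide up to 44 mm, cap 29 mm wide above. Origin at the centre of its underside, z up
- hatch: fixed white transfer hatch. Origin on the worktop under the chamber's centre; y points to the inner side (roughly robot's left), x away from the robot, turned up to 0.25 rad. Box x -67..67, y -180..65 mm; lid rails 90 mm high. Chamber x -54..54, y -56..56 mm, floored by the tray; the -y half is closed and carries the open lid. Low screen 84 mm high at y +52 mm, x -131..151
- outer_lid (a joint): outer door: flat lid over the chamber, 122 x 122 mm, upper face 85 mm above the worktop. 0 = fully shut; slides along the hatch's -y to 0.118 m = fully open; begins open (0.105 to 0.118). Friction about 1.5 N plus light damping; stays where it is left
- lid_grip (a point): on the lid's grey upright grip block, 104 mm above the worktop: block 44 mm long (hatch x), 14 mm thick (hatch y), from the lid face up to 115 mm; it stands 45 mm to the -y side of the lid's centre and moves with it. Pinch it along hatch y from above, or push it
- inner_drawer (a joint): inner door: drawer front with a tray behind it. 0 = shut (as it begins); drawn along the hatch's +y to 0.115 m = fully out at its stop. Friction about 1.5 N plus light damping; stays where it is left. Front plate 124 mm wide, 78 mm high, its face at hatch y = +70 mm when shut
- drawer_grip (a point): middle of the drawer's grey bar handle, 70 mm above the worktop: bar 76 mm long (hatch x), 10 mm thick (hatch y), 12 mm high, with 29 mm of free space between it and the drawer front, carried by two posts 64 mm apart. Moves with the drawer. Pinch it along hatch y from above, between the posts
- tray_floor (a point): centre of the tray's upper face inside the drawer, 12 mm above the worktop, under the centre of the chamber while the drawer is shut; axes as the hatch's. The flat floor is about 102 x 108 mm with 10 mm rims at three sides and the drawer front at +y. Moves with the drawer
- beaker: clear beaker, 69 mm wide, 91 mm tall, loose bystander at the right; origin at the centre of its underside
- tape: roll of tape lying flat, 72 mm wide, 19 mm high, loose bystander at the left, beyond the drawer end; origin at the centre of its underside
Things that resemble listed ones, but are neither listed nor needed, are in the scene too. What is shaped like the vial but green is not meant.

How it is judged:
By the outcome, as a careful person would: the job done as asked, in the order asked, and still so for the second after the job is handed in, with the robot touching nothing.
It also fails if it takes over 58 s, if anything falls off the work surface, if the arm or the gripper's body presses on something with over 40 N, if the wrist force passes 120 N, or if a joint passes its speed limit or range.

## Working session

There is one attempt and no reset: what is moved stays moved. The work goes in short steps, Python scripts to look and compute and a tool call to move; the robot and the scene stay as the last step left them, time stands still between calls to the robot, and variables do not carry over. Pictures are saved under pics/ and viewed, about 8 in all and at most 12, crops included, and the job is handed in when it is done.

Besides the shell and the picture viewer there is one more tool, called as name(argument=value, ...) on one line, values as JSON. jog_arm: Moves the arm, as the interface text tells. Shift numbers are shares of 0.75 m and turn numbers shares of 180 degrees, none past 1 either way. Its arguments: {"type":"object","properties":{"deltas":{"type":"array"},"jaw":{"type":"number"}},"required":["deltas"]}

```bash
mkdir -p pics
cat > h.py <<'E'
import numpy as np, cv2
from workcell import arm, optics, finder
def ray(cam,px,cal=None):
    c=cal or optics.get_calibration(cam); K=np.array(c["camera_matrix"])
    d=np.linalg.solve(K,[px[0],px[1],1])[:2]; u=d.copy()
    for _ in range(20): u=d/(1+c["k1"]*(u@u))
    R=np.array(c["R"]); return -R.T@np.array(c["t"]), R.T@np.array([u[0],u[1],1])
def hit(cam,px,z,cal=None):
    o,d=ray(cam,px,cal); return o+d*(z-o[2])/d[2]
def proj(cam,X,cal=None):
    c=cal or optics.get_calibration(cam); p=np.array(c["R"])@X+np.array(c["t"]); u=p[:2]/p[2]
    u=u*(1+c["k1"]*(u@u)); return (np.array(c["camera_matrix"])@[u[0],u[1],1])[:2]
def save(cam,name):
    im=optics.camera(cam); cv2.imwrite(f"pics/{name}.png",im[:,:,::-1]); return im
E
python3 - <<'E'
from h import *
Z=dict(vial=0,lid_grip=.104,drawer_grip=.07,tray_floor=.012,beaker=0,tape=0,hatch=0)
for c in("top","scene"):
    save(c,c+"0")
    for t in Z:
        for r in finder.place_of(t,c)[:3]: print(c,t,round(r["score"],2),np.round(r["at"]),hit(c,r["at"],Z[t]).round(3))
s=arm.state();print(s["time_s"],s["orientation"],s["gripper_width"],arm.pinch_z)
E
```

```text
top vial 0.61 [378. 206.] [ 0.477 -0.231  0.   ]
top vial 0.44 [419. 237.] [ 0.375 -0.365  0.   ]
top lid_grip 0.75 [350. 182.] [ 0.531 -0.131  0.104]
top drawer_grip 0.97 [268. 186.] [0.521 0.128 0.07 ]
top tray_floor 0.97 [304. 184.] [0.543 0.019 0.012]
top beaker 0.64 [452. 198.] [ 0.508 -0.48   0.   ]
top beaker 0.42 [266. 184.] [0.542 0.147 0.   ]
top tape 0.84 [199. 226.] [0.396 0.367 0.   ]
top hatch 0.79 [301. 190.] [0.523 0.027 0.   ]
scene vial 0.7 [368. 243.] [ 0.45  -0.233  0.   ]
scene vial 0.68 [394. 273.] [ 0.378 -0.369  0.   ]
scene vial 0.59 [378. 258.] [ 0.405 -0.301  0.   ]
scene lid_grip 0.72 [361. 193.] [ 0.532 -0.137  0.104]
scene drawer_grip 0.7 [298. 179.] [0.521 0.135 0.07 ]
scene tray_floor 0.76 [318. 198.] [0.543 0.056 0.012]
scene beaker 0.59 [451. 269.] [ 0.501 -0.473  0.   ]
scene hatch 0.91 [322. 204.] [0.537 0.029 0.   ]
0.8 [[-9.73948374e-01 -2.26769848e-01 -3.12172164e-06]
 [-2.26769848e-01  9.73948374e-01 -1.28653584e-05]
 [ 5.95787108e-06 -1.18222825e-05 -1.00000000e+00]] 0.0874570482274938 0.0188
```

```bash
cd pics; python3 -c "
import cv2,numpy as np
cv2.imwrite('both.png',cv2.resize(np.vstack([cv2.imread('top0.png'),cv2.imread('scene0.png')]),(480,600)))"
```

```text
(no output)
```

View pics/top0.png

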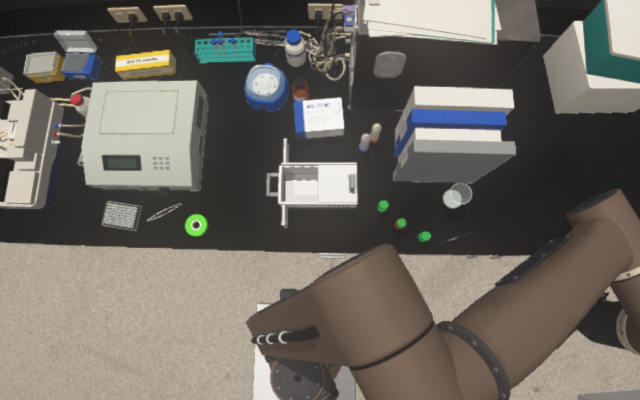

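View pics/scene0.png

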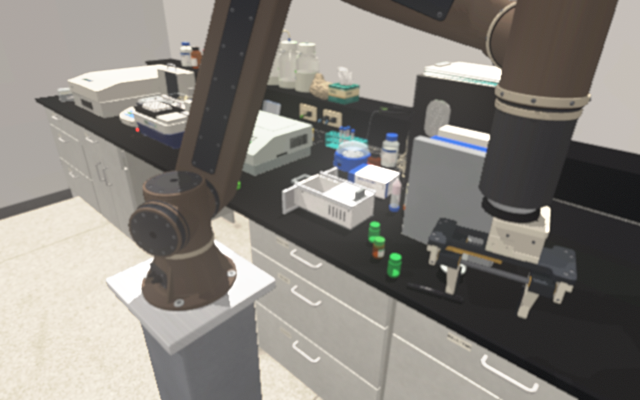

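The top view shows the hatch at (318,184) with its lid grip at (350,183). Three vials stand at (383,206), (400,224) and (424,237), and the middle one looks amber. I'll zoom in on them.

Run:
```python
import cv2,numpy as np
a=cv2.imread('pics/top0.png')[150:255,255:475];b=cv2.imread('pics/scene0.png')[165:300,270:430]
a=cv2.resize(a,None,fx=3.4,fy=3.4,interpolation=2)[:, :750];b=cv2.resize(b[50:],None,fx=2.7,fy=2.7,interpolation=2)
o=np.zeros((a.shape[0]+b.shape[0],750,3),np.uint8);o[:a.shape[0],:a.shape[1]]=a;o[a.shape[0]:,:b.shape[1]]=b
cv2.imwrite('pics/z0.png',o);print(o.shape)
from h import *
for p in((383,205),(400.5,223),(425,236.5)): print(hit('top',p,.058).round(3))
# hatch outline corners top at z~.09
for p in((280,164),(357,163),(358,203),(280,205)): print(p,hit('top',p,.09).round(3))
```

```text
(587, 750, 3)
[ 0.468 -0.239  0.058]
[ 0.412 -0.293  0.058]
[ 0.37  -0.37   0.058]
(280, 164) [0.588 0.09  0.09 ]
(357, 163) [ 0.595 -0.153  0.09 ]
(358, 203) [ 0.467 -0.157  0.09 ]
(280, 205) [0.456 0.084 0.09 ]
```

View pics/z0.png

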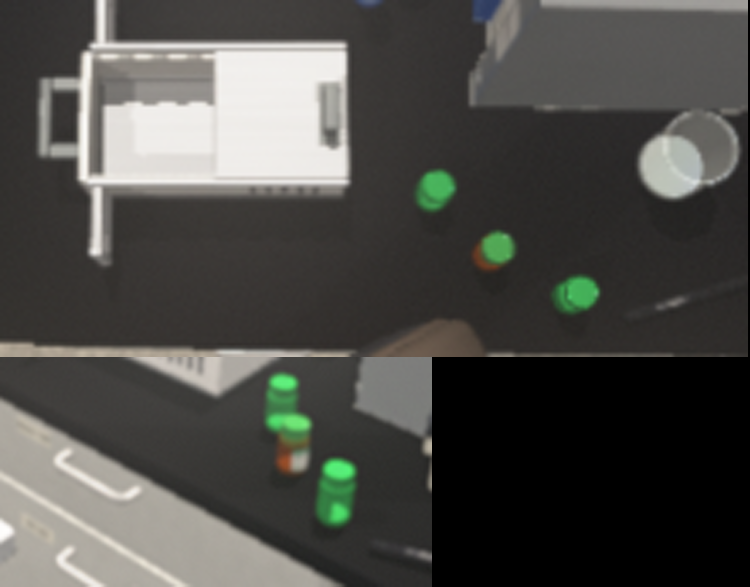

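Row sizes are in shares, so a helper will convert targets to shares. The vial I want is the middle one, with the amber body and green cap, near (0.412, -0.296).

```bash
cat >> h.py <<'E'
from scipy.spatial.transform import Rotation as Ro
def go(pos,jawdir=None):
    "shares to bring TCP to pos, tool down, tool y along jawdir (or its opposite, nearer)"
    s=arm.state(); R=np.array(s["orientation"]); p=np.array(s["tool_pos"])
    y=R[:,1].copy() if jawdir is None else np.array([*jawdir,0.])
    y[2]=0; y/=np.linalg.norm(y)
    if y@R[:,1]<0: y=-y
    z=np.array([0,0,-1.]); T=np.c_[np.cross(y,z),y,z]
    print("t",round(s["time_s"],2),"p",p.round(4),"w",round(s["gripper_width"],4),"dist",np.linalg.norm(pos-p).round(3))
    print("shares",(R.T@(np.array(pos)-p)/.75).round(4).tolist(),(Ro.from_matrix(R.T@T).as_rotvec()/np.pi).round(4).tolist())
E
python3 -c "
from h import *
go([.412,-.296,.16],[-.8,.6])"
```

```text
t 0.8 p [ 0.153  -0.6574  0.2266] w 0.0875 dist 0.45
shares [-0.4456, 0.391, 0.0888] [-0.0, -0.0, -0.2224]
```

jog_arm(deltas=[-0.4456, 0.391, 0.0888, 0, 0, -0.2224, -0.4456, 0.391, 0.0888, 0, 0, -0.2224, -0.4456, 0.391, 0.0888, 0, 0, -0.2224, -0.4456, 0.391, 0.0888, 0, 0, -0.2224, -0.4456, 0.391, 0.0888, 0, 0, -0.2224], jaw=0)

```text
time_s: 1.42
tool_pos: [0.3341, -0.4046, 0.1804]
orientation: [[-0.598, -0.801, 0.001], [-0.801, 0.598, -0.001], [-0.0, -0.001, -1.0]]
wrist_force: [2.5, 0.0, -0.0]
gripper_width: 0.0879
```

```bash
python3 -c "
from h import *
go([.412,-.296,.16],[-.8,.6])"
```

```text
t 1.43 p [ 0.3341 -0.4046  0.1804] w 0.0879 dist 0.135
shares [-0.1782, 0.0035, 0.0272] [-0.0003, 0.0, 0.0007]
```

jog_arm(deltas=[-0.1782, 0.0035, 0.0272, 0, 0, 0, -0.1782, 0.0035, 0.0272, 0, 0, 0, -0.1782, 0.0035, 0.0272, 0, 0, 0, -0.1782, 0.0035, 0.0272, 0, 0, 0])

```text
time_s: 1.92
tool_pos: [0.4115, -0.2973, 0.16]
orientation: [[-0.598, -0.801, -0.0], [-0.801, 0.598, -0.0], [0.0, -0.0, -1.0]]
wrist_force: [-1.1, -0.7, -0.7]
gripper_width: 0.0874
```

Run:
```python
from h import *
cal=optics.get_calibration("wrist")
im=save("wrist","w1")
print(np.array(cal["R"]).round(3).tolist(),(-np.array(cal["R"]).T@np.array(cal["t"])).round(3))
for t,z in (("vial",0),("lid_grip",.104),("tray_floor",.012)):
    for r in finder.place_of(t,"wrist")[:3]: print(t,round(r["score"],2),np.round(r["at"]),hit("wrist",r["at"],z,cal).round(4))
    for r in finder.recognise(t,"wrist")[:3]: print(' rec',t,round(r["score"],2),np.round(r["at"]),hit("wrist",r["at"],.03,cal).round(4))
go([.412,-.296,.0212],[-.8,.6])
```

```text
[[-0.801, 0.599, -0.0], [0.569, 0.762, 0.309], [0.185, 0.247, -0.951]] [ 0.362 -0.365  0.317]
vial 0.78 [306. 248.] [ 0.4751 -0.2406 -0.    ]
vial 0.76 [321. 184.] [ 0.4133 -0.2939  0.    ]
vial 0.67 [302. 102.] [ 0.3761 -0.375   0.    ]
 rec vial 0.96 [308. 257.] [ 0.4693 -0.2429  0.03  ]
 rec vial 0.88 [303. 102.] [ 0.3742 -0.3737  0.03  ]
 rec vial 0.62 [321. 194.] [ 0.4145 -0.2927  0.03  ]
t 2.27 p [ 0.4106 -0.2985  0.16  ] w 0.0876 dist 0.139
shares [-0.0038, 0.0005, 0.185] [-0.0, 0.0, -0.0005]
```

View pics/w1.png

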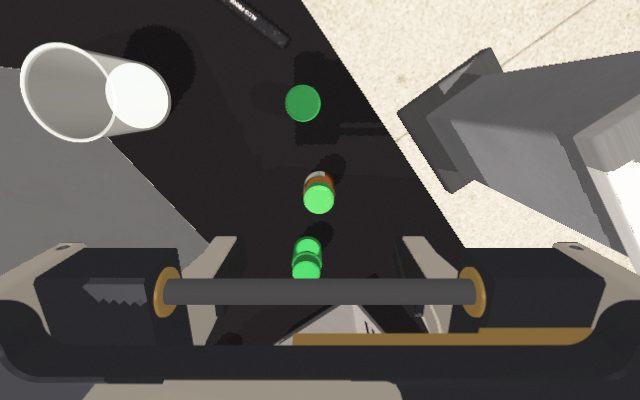

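The wrist view shows the amber vial with the green cap at (319,190), between two plain green ones at (303,103) and (306,258). I'll use (0.413, -0.294) and approach in two stages.

```bash
python3 -c "
from h import *
print(hit('wrist',(319,199),.058), hit('wrist',(319,187),.044))
go([.413,-.294,.0212],[-.8,.6])"
```

```text
[ 0.41277354 -0.29773694  0.058     ] [ 0.40824041 -0.30377658  0.044     ]
t 2.27 p [ 0.4106 -0.2985  0.16  ] w 0.0876 dist 0.139
shares [-0.0067, 0.0011, 0.185] [-0.0, 0.0, -0.0005]
```

jog_arm(deltas=[-0.005, 0.001, 0.06, 0, 0, 0, -0.005, 0.001, 0.12, 0, 0, 0, -0.005, 0.001, 0.16, 0, 0, 0, -0.005, 0.001, 0.185, 0, 0, 0, -0.005, 0.001, 0.185, 0, 0, 0])

```text
time_s: 2.9
tool_pos: [0.4115, -0.2944, 0.0199]
orientation: [[-0.601, -0.8, -0.003], [-0.8, 0.601, 0.001], [0.001, 0.003, -1.0]]
wrist_force: [-0.3, 0.2, 0.6]
gripper_width: 0.0873
```

jog_arm(deltas=[0, 0, 0, 0, 0, 0, 0, 0, 0, 0, 0, 0, 0, 0, 0, 0, 0, 0, 0, 0, 0, 0, 0, 0, 0, 0, 0, 0, 0, 0], jaw=1)

```text
time_s: 3.52
tool_pos: [0.4129, -0.2942, 0.0213]
orientation: [[-0.6, -0.8, 0.0], [-0.8, 0.6, -0.0], [-0.0, -0.0, -1.0]]
wrist_force: [0.3, -0.2, 0.0]
gripper_width: 0.0433
```

jog_arm(deltas=[0, 0, -0.02, 0, 0, 0, 0, 0, -0.08, 0, 0, 0, 0, 0, -0.16, 0, 0, 0, 0, 0, -0.2, 0, 0, 0, 0, 0, -0.2, 0, 0, 0])

```text
time_s: 4.15
tool_pos: [0.4143, -0.2948, 0.1749]
orientation: [[-0.6, -0.8, 0.006], [-0.8, 0.6, -0.002], [-0.002, -0.006, -1.0]]
wrist_force: [0.7, 0.7, -1.1]
gripper_width: 0.0287
```

```bash
python3 -c "
from h import *
h=.039;go([.525,.024,.19],[np.cos(h),np.sin(h)])"
```

```text
t 4.15 p [ 0.4143 -0.2948  0.1749] w 0.0287 dist 0.338
shares [-0.4287, 0.1366, -0.02] [-0.0021, -0.0, -0.2171]
```

The fingers hadn't finished closing when I lifted. The width is now 28.7 mm, which would be the cap. I'll check what is being held.

```bash
python3 -c "
from h import *
a=save('wrist','w2');b=optics.camera('scene')
p=proj('scene',[.414,-.295,.19]);x,y=p.astype(int);print(p,arm.state()['gripper_width'])
b=cv2.resize(b[max(0,y-60):y+70,max(0,x-80):x+80],None,fx=2.5,fy=2.5)
o=np.zeros((400+b.shape[0]//1,640,3),np.uint8)[:725];o[:400]=a
o[400:400+b.shape[0],:b.shape[1]]=b
cv2.imwrite('pics/w2c.png',cv2.resize(o,None,fx=.82,fy=.82)[:,:,::-1])"
```

```text
[384.27494136 196.59550623] 0.028393331510026258
```

View pics/w2c.png

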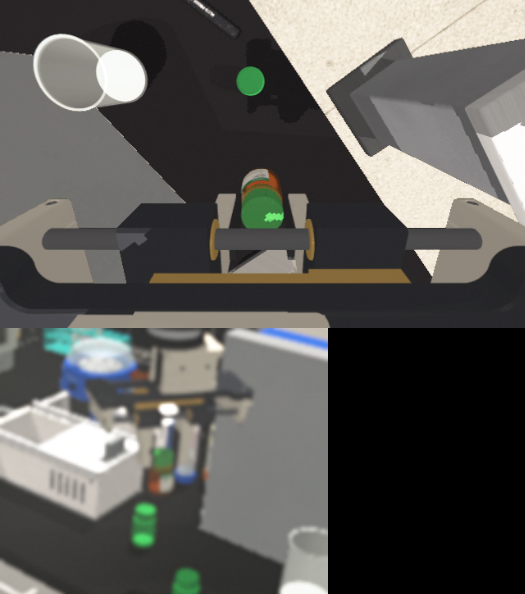

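It holds the amber vial by the cap, hanging upright. I'll work out how far the underside is below the TCP.

```bash
python3 -c "
from h import *
s=arm.state();p=np.array(s['tool_pos']);R=np.array(s['orientation'])
print(p,s['wrist_force'],s['gripper_width'])
for off in (.02,.03,.04,.05,.055):
  for e in(0,):
    c=p-[0,0,off]+R[:,0]*e
    # far (image-up) edge of bottom = +tool x ? report both
    print(off,'cap top c',proj('wrist',c+[0,0,.058]).round(0),'bot edges',proj('wrist',c+R[:,0]*.016).round(0),proj('wrist',c-R[:,0]*.016).round(0),'captop edges',proj('wrist',c+[0,0,.058]+R[:,0]*.0145).round(0),proj('wrist',c+[0,0,.058]-R[:,0]*.0145).round(0))
im=cv2.imread('pics/w2.png')
cv2.imwrite('pics/w2z.png',cv2.resize(im[190:300,250:390],None,fx=4,fy=4,interpolation=2))
"
```

```text
[ 0.41253685 -0.29401469  0.17157928] [-0.58361785  0.13764777 -1.17765941] 0.028393331510026258
0.02 cap top c [321. 288.] bot edges [321. 213.] [321. 257.] captop edges [321. 261.] [321. 313.]
0.03 cap top c [321. 276.] bot edges [321. 207.] [321. 250.] captop edges [321. 250.] [321. 300.]
0.04 cap top c [321. 266.] bot edges [321. 202.] [321. 243.] captop edges [321. 241.] [321. 289.]
0.05 cap top c [321. 256.] bot edges [321. 198.] [321. 237.] captop edges [321. 233.] [321. 278.]
0.055 cap top c [321. 252.] bot edges [321. 196.] [321. 235.] captop edges [321. 229.] [321. 274.]
```

View pics/w2z.png

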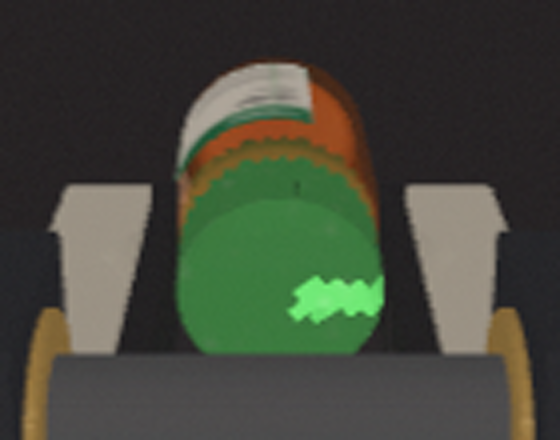

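The underside is about 37 mm below the TCP, held by the cap, which also leaves room above the hatch. I'll carry it over the chamber at a safe height.

jog_arm(deltas=[0, 0, -0.04, 0, 0, 0, -0.06, 0.02, -0.05, 0, 0, -0.04, -0.12, 0.04, -0.05, 0, 0, -0.08, -0.18, 0.06, -0.05, 0, 0, -0.12, -0.25, 0.08, -0.05, 0, 0, -0.16])

```text
time_s: 4.88
tool_pos: [0.4766, -0.1069, 0.2075]
orientation: [[-0.137, -0.991, -0.002], [-0.991, 0.137, -0.0], [0.001, 0.002, -1.0]]
wrist_force: [1.1, -1.2, -0.4]
gripper_width: 0.0288
```

```bash
python3 -c "
from h import *
h=.039;go([.525,.024,.21],[np.cos(h),np.sin(h)])"
```

```text
t 4.88 p [ 0.4766 -0.1069  0.2075] w 0.0288 dist 0.14
shares [-0.1818, -0.04, -0.0035] [0.0007, -0.0001, -0.0561]
```

jog_arm(deltas=[-0.06, -0.015, 0, 0, 0, -0.025, -0.12, -0.03, -0.003, 0, 0, -0.05, -0.165, -0.037, -0.003, 0, 0, -0.056, -0.1818, -0.04, -0.003, 0, 0, -0.056, -0.1818, -0.04, -0.003, 0, 0, -0.056])

```text
time_s: 5.5
tool_pos: [0.5256, 0.0228, 0.2098]
orientation: [[0.036, -0.999, -0.002], [-0.999, -0.036, -0.001], [0.001, 0.002, -1.0]]
wrist_force: [0.1, -1.0, -1.0]
gripper_width: 0.0289
```

Run:
```python
from h import *
cal=optics.get_calibration("wrist"); a=save("wrist","w3")
for t,z in (("lid_grip",.104),("tray_floor",.012),("drawer_grip",.07)):
    for r in finder.place_of(t,"wrist")[:2]: print(t,round(r["score"],2),np.round(r["at"]),hit("wrist",r["at"],z,cal).round(4))
b=save("top","top3")
for t,z in (("lid_grip",.104),("drawer_grip",.07),("tray_floor",.012)):
    for r in finder.place_of(t,"top")[:2]: print("top",t,round(r["score"],2),np.round(r["at"]),hit("top",r["at"],z).round(4))
# overlay model of hatch
h=.039;o=np.array([.525,.024,0]);X=np.array([np.cos(h),np.sin(h),0]);Y=np.array([-np.sin(h),np.cos(h),0])
W=lambda x,y,z:o+X*x+Y*y+[0,0,z]
for poly in ([(-.067,-.18,.09),(.067,-.18,.09),(.067,.065,.09),(-.067,.065,.09)],[(-.051,-.054,.012),(.051,-.054,.012),(.051,.054,.012),(-.051,.054,.012)]):
    for im,c,k in((a,"wrist",cal),(b,"top",None)):
        cv2.polylines(im,[np.array([proj(c,W(*q),k) for q in poly]).round().astype(int)],True,(255,0,0),1)
p=np.vstack([a,cv2.resize(b[140:230,250:400],(640,384))]);cv2.imwrite("pics/w3o.png",cv2.resize(p,(480,588))[:,:,::-1])
h=.039;go([.525,.024,.06],[np.cos(h),np.sin(h)])
```

```text
tray_floor 0.9 [318. 174.] [0.5273 0.0229 0.012 ]
top lid_grip 0.92 [349. 180.] [ 0.5354 -0.1291  0.104 ]
top lid_grip 0.73 [452. 198.] [ 0.4861 -0.4468  0.104 ]
top drawer_grip 0.7 [265. 184.] [0.5254 0.1375 0.07  ]
top tray_floor 0.72 [303. 187.] [0.5341 0.0221 0.012 ]
t 5.9 p [0.526 0.022 0.211] w 0.0288 dist 0.151
shares [-0.0027, 0.0013, 0.2014] [-0.0001, 0.0, -0.0015]
```

View pics/w3o.png

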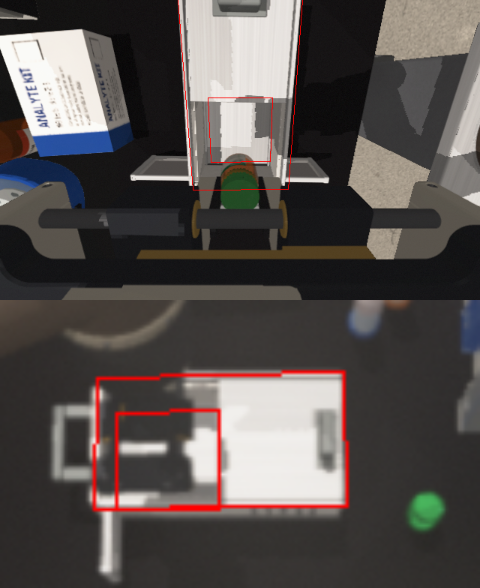

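The wrist and top overlays put the hatch model within about 3 mm, and the chamber is right under the vial. Descending.

jog_arm(deltas=[-0.002, 0.001, 0.05, 0, 0, 0, -0.002, 0.001, 0.1, 0, 0, 0, -0.002, 0.001, 0.15, 0, 0, 0, -0.002, 0.001, 0.185, 0, 0, 0, -0.002, 0.001, 0.2, 0, 0, 0])

```text
time_s: 6.52
tool_pos: [0.5245, 0.0235, 0.0596]
orientation: [[0.035, -0.999, -0.002], [-0.999, -0.035, -0.001], [0.001, 0.002, -1.0]]
wrist_force: [-0.9, 0.3, -1.1]
gripper_width: 0.0289
```

jog_arm(deltas=[0, 0, 0.004, 0, 0, 0, 0, 0, 0.007, 0, 0, 0])

```text
time_s: 6.78
tool_pos: [0.526, 0.0242, 0.0565]
orientation: [[0.035, -0.999, 0.002], [-0.999, -0.035, 0.0], [-0.0, -0.002, -1.0]]
wrist_force: [0.6, 0.7, 0.4]
gripper_width: 0.0287
```

```bash
python3 -c "
from h import *
s=arm.state();print(s['tool_pos'],s['wrist_force'],s['torque'])"
```

```text
[0.52603045 0.02424272 0.05647699] [0.5662108  0.73829133 0.3693694 ] [0.00124926 0.10720541 0.02516341]
```

jog_arm(deltas=[0, 0, 0.003, 0, 0, 0, 0, 0, 0.004, 0, 0, 0])

```text
time_s: 7.02
tool_pos: [0.5255, 0.0242, 0.053]
orientation: [[0.035, -0.999, 0.001], [-0.999, -0.035, 0.0], [-0.0, -0.001, -1.0]]
wrist_force: [-0.3, -0.4, -0.5]
gripper_width: 0.0291
```

jog_arm(deltas=[0, 0, 0.002, 0, 0, 0, 0, 0, 0.003, 0, 0, 0])

```text
time_s: 7.28
tool_pos: [0.5264, 0.0243, 0.0523]
orientation: [[0.036, -0.999, 0.002], [-0.999, -0.036, 0.0], [-0.0, -0.002, -1.0]]
wrist_force: [-5.2, 0.2, 19.9]
gripper_width: 0.0291
```

jog_arm(deltas=[0, 0, 0.002, 0, 0, 0, 0, 0, 0.002, 0, 0, 0])

```text
time_s: 7.52
tool_pos: [0.527, 0.0244, 0.0519]
orientation: [[0.037, -0.999, 0.004], [-0.999, -0.037, 0.0], [-0.0, -0.004, -1.0]]
wrist_force: [-6.0, 0.6, 25.0]
gripper_width: 0.0289
```

Contact. I'll relieve most of the force, then open partly to about 48 mm.

jog_arm(deltas=[0, 0, -0.002, 0, 0, 0, 0, 0, -0.002, 0, 0, 0])

```text
time_s: 7.78
tool_pos: [0.5268, 0.0244, 0.0521]
orientation: [[0.036, -0.999, 0.003], [-0.999, -0.036, 0.001], [-0.001, -0.003, -1.0]]
wrist_force: [-0.9, -0.5, 9.9]
gripper_width: 0.0289
```

jog_arm(deltas=[0, 0, 0, 0, 0, 0, 0, 0, 0, 0, 0, 0, 0, 0, 0, 0, 0, 0, 0, 0, 0, 0, 0, 0], jaw=0.45)

```text
time_s: 8.28
tool_pos: [0.5251, 0.024, 0.0502]
orientation: [[0.035, -0.999, -0.0], [-0.999, -0.035, -0.0], [0.0, 0.0, -1.0]]
wrist_force: [0.2, -0.5, -0.5]
gripper_width: 0.0479
```

Run:
```python
from h import *
a=save("wrist","w4");cv2.imwrite("pics/w4c.png",cv2.resize(cv2.imread("pics/w4.png")[80:330,190:450],None,fx=2,fy=2))
s=arm.state();print(s["tool_pos"],s["wrist_force"],s["gripper_width"],s["time_s"])
```

```text
[0.52517559 0.0239944  0.05020496] [-0.61260477 -0.8479668  -0.74349438] 0.04781044495937281 8.325
```

View pics/w4c.png

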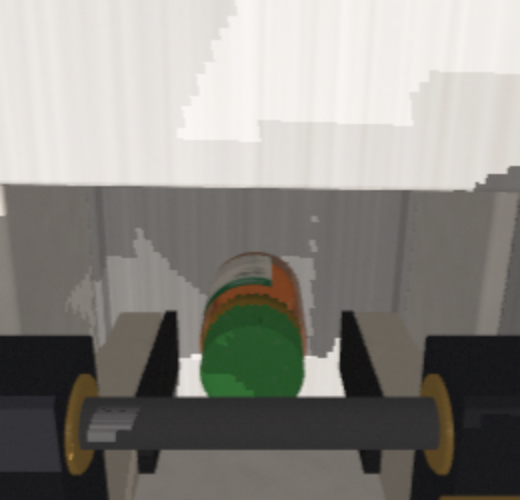

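The vial stands upright and free in the tray. Raise straight up, then go above the lid grip with the jaws turned along hatch y.

jog_arm(deltas=[0, 0, -0.03, 0, 0, 0, 0, 0, -0.08, 0, 0, 0, 0, 0, -0.14, 0, 0, 0, 0, 0, -0.18, 0, 0, 0, 0, 0, -0.18, 0, 0, 0])

```text
time_s: 8.95
tool_pos: [0.5267, 0.0245, 0.188]
orientation: [[0.036, -0.999, 0.005], [-0.999, -0.036, 0.002], [-0.001, -0.005, -1.0]]
wrist_force: [1.5, -0.9, -0.8]
gripper_width: 0.0484
```

Run:
```python
from h import *
print(arm.state()["joint_pos"])
for i in range(2):
  optics.camera("top")
  for r in finder.place_of("lid_grip","top")[:1]: print("top",round(r["score"],2),np.round(r["at"]),hit("top",r["at"],.104).round(4))
h=.039;go([.531,-.131,.17],[-np.sin(h),np.cos(h)])
```

```text
[ 4.19161817e-01  1.42885905e-01 -3.72076417e-01  5.45864781e-04
 -1.05079967e+00 -3.83860421e-01]
top 0.62 [352. 178.] [ 0.5428 -0.1367  0.104 ]
top 0.6 [348. 181.] [ 0.534 -0.126  0.104]
t 9.15 p [0.5246 0.0239 0.1843] w 0.0479 dist 0.156
shares [0.2067, -0.0013, 0.0192] [0.0003, -0.0005, 0.4988]
```

jog_arm(deltas=[0.04, 0, 0, 0, 0, 0.055, 0.08, 0, 0, 0, 0, 0.11, 0.12, 0, 0, 0, 0, 0.165, 0.16, 0, 0, 0, 0, 0.22, 0.2067, -0.0013, 0, 0, 0, 0.275], jaw=0)

```text
time_s: 9.78
tool_pos: [0.5312, -0.1317, 0.1841]
orientation: [[-0.741, -0.672, -0.002], [-0.672, 0.741, -0.0], [0.002, 0.001, -1.0]]
wrist_force: [0.0, -1.0, 0.4]
gripper_width: 0.0866
```

jog_arm(deltas=[0, 0, 0, 0, 0, 0.055, 0, 0, 0, 0, 0, 0.11, 0, 0, 0, 0, 0, 0.165, 0, 0, 0, 0, 0, 0.2238, 0, 0, 0, 0, 0, 0.2238])

```text
time_s: 10.4
tool_pos: [0.5312, -0.1309, 0.1842]
orientation: [[-0.999, -0.04, -0.002], [-0.04, 0.999, -0.0], [0.002, -0.0, -1.0]]
wrist_force: [-0.2, -0.3, 0.2]
gripper_width: 0.0874
```

Run:
```python
from h import *
cal=optics.get_calibration("wrist"); a=save("wrist","w5")
for r in finder.place_of("lid_grip","wrist")[:2]: print(round(r["score"],2),np.round(r["at"]),hit("wrist",r["at"],.104,cal).round(4))
h=.039;go([.531,-.131,.092],[-np.sin(h),np.cos(h)])
cv2.imwrite("pics/w5c.png",cv2.imread("pics/w5.png")[50:350,120:520])
```

```text
0.82 [312. 204.] [ 0.5311 -0.1378  0.104 ]
t 10.5 p [ 0.5314 -0.1309  0.1846] w 0.0876 dist 0.093
shares [0.0004, -0.0001, 0.1235] [-0.0, -0.0004, 0.0014]
```

View pics/w5c.png

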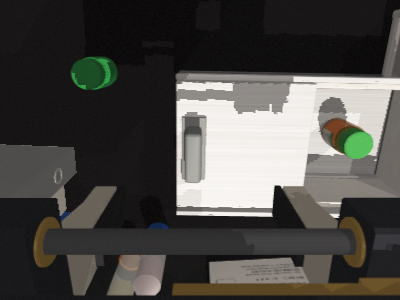

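The vial stands in the chamber at crop (350,140), and the lid grip is at crop (193,152), about 6 mm further to -y than I assumed. Correcting, then pinching.

jog_arm(deltas=[0, -0.0085, 0.04, 0, 0, 0, 0, -0.0085, 0.08, 0, 0, 0, 0, -0.0085, 0.11, 0, 0, 0, 0, -0.0085, 0.1225, 0, 0, 0, 0, -0.0085, 0.1225, 0, 0, 0])

```text
time_s: 11.12
tool_pos: [0.5318, -0.1373, 0.0932]
orientation: [[-0.999, -0.041, -0.001], [-0.041, 0.999, -0.0], [0.001, -0.0, -1.0]]
wrist_force: [1.0, 0.2, 0.4]
gripper_width: 0.0875
```

jog_arm(deltas=[0, 0, 0, 0, 0, 0, 0, 0, 0, 0, 0, 0, 0, 0, 0, 0, 0, 0, 0, 0, 0, 0, 0, 0, 0, 0, 0, 0, 0, 0], jaw=1)

```text
time_s: 11.75
tool_pos: [0.532, -0.1372, 0.0936]
orientation: [[-0.999, -0.039, 0.0], [-0.039, 0.999, 0.0], [-0.0, 0.0, -1.0]]
wrist_force: [-0.1, 0.7, -0.6]
gripper_width: 0.0433
```

jog_arm(deltas=[0, 0, 0, 0, 0, 0, 0, 0, 0, 0, 0, 0, 0, 0, 0, 0, 0, 0, 0, 0, 0, 0, 0, 0, 0, 0, 0, 0, 0, 0])

```text
time_s: 12.38
tool_pos: [0.532, -0.1371, 0.0935]
orientation: [[-0.999, -0.039, -0.0], [-0.039, 0.999, 0.0], [-0.0, 0.0, -1.0]]
wrist_force: [0.6, 0.9, 1.4]
gripper_width: 0.0137
```

jog_arm(deltas=[0, 0.025, 0, 0, 0, 0, 0, 0.055, 0, 0, 0, 0, 0, 0.085, 0, 0, 0, 0, 0, 0.115, 0, 0, 0, 0, 0, 0.14, 0, 0, 0, 0])

```text
time_s: 13.0
tool_pos: [0.5298, -0.0307, 0.0935]
orientation: [[-0.999, -0.04, 0.004], [-0.04, 0.999, 0.001], [-0.004, 0.0, -1.0]]
wrist_force: [9.9, -3.4, -11.3]
gripper_width: 0.0137
```

jog_arm(deltas=[0, 0.005, 0, 0, 0, 0, 0, 0.01, 0, 0, 0, 0, 0, 0.014, 0, 0, 0, 0, 0, 0.014, 0, 0, 0, 0])

```text
time_s: 13.5
tool_pos: [0.5296, -0.0203, 0.0935]
orientation: [[-0.999, -0.04, 0.004], [-0.04, 0.999, 0.001], [-0.004, 0.001, -1.0]]
wrist_force: [7.8, 1.2, -9.0]
gripper_width: 0.014
```

jog_arm(deltas=[-0.003, 0.002, 0, 0, 0, 0, -0.003, 0.004, 0, 0, 0, 0, -0.003, 0.006, 0, 0, 0, 0])

```text
time_s: 13.88
tool_pos: [0.5295, -0.0198, 0.0935]
orientation: [[-0.999, -0.04, -0.001], [-0.04, 0.999, -0.004], [0.001, -0.004, -1.0]]
wrist_force: [9.6, -24.8, -6.5]
gripper_width: 0.0139
```

The lid is at its stop: 117 mm of travel and a firm reaction force. Relax, release, rise.

jog_arm(deltas=[0, -0.005, 0, 0, 0, 0, 0, -0.005, 0, 0, 0, 0])

```text
time_s: 14.12
tool_pos: [0.5296, -0.0209, 0.0935]
orientation: [[-0.999, -0.039, -0.0], [-0.039, 0.999, 0.0], [0.0, 0.0, -1.0]]
wrist_force: [1.7, -2.2, -2.8]
gripper_width: 0.0139
```

jog_arm(deltas=[0, 0, 0, 0, 0, 0, 0, 0, 0, 0, 0, 0, 0, 0, 0, 0, 0, 0, 0, 0, 0, 0, 0, 0, 0, 0, 0, 0, 0, 0], jaw=0.3)

```text
time_s: 14.75
tool_pos: [0.5297, -0.0209, 0.0935]
orientation: [[-0.999, -0.039, 0.0], [-0.039, 0.999, 0.0], [-0.0, 0.0, -1.0]]
wrist_force: [1.0, 0.6, 0.3]
gripper_width: 0.0578
```

jog_arm(deltas=[0, 0, -0.04, 0, 0, 0, 0, 0, -0.08, 0, 0, 0, 0, 0, -0.11, 0, 0, 0, 0, 0, -0.11, 0, 0, 0])

```text
time_s: 15.25
tool_pos: [0.5308, -0.0207, 0.1779]
orientation: [[-0.999, -0.039, 0.004], [-0.039, 0.999, 0.001], [-0.004, 0.001, -1.0]]
wrist_force: [0.2, 0.1, -0.3]
gripper_width: 0.0615
```

Run:
```python
from h import *
cal=optics.get_calibration("wrist"); a=save("wrist","w6");b=save("top","top6")
for c,k in(("wrist",cal),("top",None)):
  for t,z in (("lid_grip",.104),("drawer_grip",.07)):
    for r in finder.place_of(t,c)[:2]: print(c,t,round(r["score"],2),np.round(r["at"]),hit(c,r["at"],z,k).round(4))
cv2.imwrite("pics/w6c.png",cv2.resize(np.vstack([a,cv2.resize(b[140:230,250:400],(640,384))]),(480,588))[:,:,::-1])
h=.025;go([.523,.13,.18],[-np.sin(h),np.cos(h)])
```

```text
wrist lid_grip 0.78 [315. 206.] [ 0.5304 -0.0244  0.104 ]
wrist drawer_grip 0.64 [478. 195.] [0.5256 0.129  0.07  ]
wrist drawer_grip 0.37 [319. 207.] [ 0.5441 -0.0207  0.07  ]
top lid_grip 0.81 [313. 180.] [ 0.5336 -0.017   0.104 ]
top drawer_grip 0.44 [268. 182.] [0.5325 0.1276 0.07  ]
t 15.55 p [ 0.5292 -0.0211  0.1751] w 0.0612 dist 0.151
shares [0.0005, 0.2016, -0.0066] [-0.0001, -0.0005, 0.0044]
```

View pics/w6c.png

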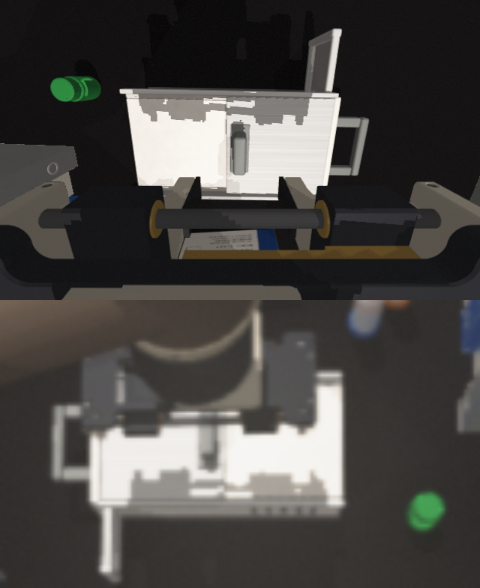

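The lid looks shut. Because I backed off while still gripping, I'll nudge the grip block once more with an open finger to be sure it's fully closed.

jog_arm(deltas=[0, 0, 0.04, 0, 0, 0, 0, 0, 0.08, 0, 0, 0, 0, 0, 0.109, 0, 0, 0, 0, 0.015, 0.109, 0, 0, 0, 0, 0.026, 0.109, 0, 0, 0])

```text
time_s: 16.18
tool_pos: [0.5294, -0.0007, 0.0948]
orientation: [[-0.999, -0.039, 0.0], [-0.039, 0.999, -0.0], [-0.0, -0.0, -1.0]]
wrist_force: [-0.2, -0.2, 0.2]
gripper_width: 0.0611
```

jog_arm(deltas=[0, 0.004, 0, 0, 0, 0, 0, 0.006, 0, 0, 0, 0, 0, 0.008, 0, 0, 0, 0])

```text
time_s: 16.55
tool_pos: [0.5293, 0.0037, 0.0951]
orientation: [[-0.999, -0.04, 0.001], [-0.04, 0.999, -0.001], [-0.001, -0.001, -1.0]]
wrist_force: [3.9, -11.6, 0.6]
gripper_width: 0.0613
```

The lid is confirmed shut: the block face hasn't moved and the stop is firm. Now to the drawer handle. The gap is 29 mm and the fingers about 21 mm thick, so I'll pre-open to about 19 mm and check alignment from above.

jog_arm(deltas=[0, -0.03, 0, 0, 0, 0, 0, -0.03, -0.06, 0, 0, 0, 0, -0.03, -0.11, 0, 0, 0, 0, 0.04, -0.11, 0, 0, 0, 0, 0.11, -0.11, 0, 0, 0.004], jaw=0.785)

```text
time_s: 17.18
tool_pos: [0.5256, 0.0878, 0.1779]
orientation: [[-1.0, -0.024, 0.002], [-0.024, 1.0, 0.001], [-0.002, 0.001, -1.0]]
wrist_force: [0.8, -0.8, -0.6]
gripper_width: 0.0205
```

Run:
```python
from h import *
h=.025;go([.526,.129,.15],[-np.sin(h),np.cos(h)])
```

```text
t 17.18 p [0.5256 0.0878 0.1779] w 0.0205 dist 0.05
shares [-0.0018, 0.0549, 0.0372] [0.0004, 0.0006, -0.0003]
```

jog_arm(deltas=[0, 0.03, 0.02, 0, 0, 0, 0, 0.055, 0.037, 0, 0, 0, 0, 0.055, 0.037, 0, 0, 0])

```text
time_s: 17.55
tool_pos: [0.5237, 0.1287, 0.1478]
orientation: [[-1.0, -0.028, -0.002], [-0.027, 1.0, -0.001], [0.002, -0.001, -1.0]]
wrist_force: [-1.6, -0.3, -0.0]
gripper_width: 0.0188
```

Run:
```python
from h import *
cal=optics.get_calibration("wrist"); a=save("wrist","w7")
for t,z in (("drawer_grip",.07),("lid_grip",.104)):
  for r in finder.place_of(t,"wrist")[:2]: print(t,round(r["score"],2),np.round(r["at"]),hit("wrist",r["at"],z,cal).round(4))
h=.025;o=np.array([.526,.129,0]);X=np.array([np.cos(h),np.sin(h),0]);Y=np.array([-np.sin(h),np.cos(h),0])
for poly in ([(-.038,-.005,.076),(.038,-.005,.076),(.038,.005,.076),(-.038,.005,.076)],[(-.062,-.034,.078),(.062,-.034,.078)]):
  cv2.polylines(a,[np.array([proj("wrist",o+X*q[0]+Y*q[1]+[0,0,q[2]],cal) for q in poly]).round().astype(int)],True,(255,0,0),1)
cv2.imwrite("pics/w7c.png",cv2.resize(a[60:330,180:460],None,fx=2,fy=2)[:,:,::-1])
go([.526,.129,.051],[-np.sin(h),np.cos(h)])
```

```text
drawer_grip 0.78 [320. 208.] [0.5258 0.1287 0.07  ]
lid_grip 0.96 [117. 225.] [ 0.5315 -0.0213  0.104 ]
t 17.7 p [0.5245 0.1277 0.1491] w 0.0189 dist 0.098
shares [-0.0021, 0.0017, 0.1309] [-0.0001, -0.0, 0.0003]
```

View pics/w7c.png

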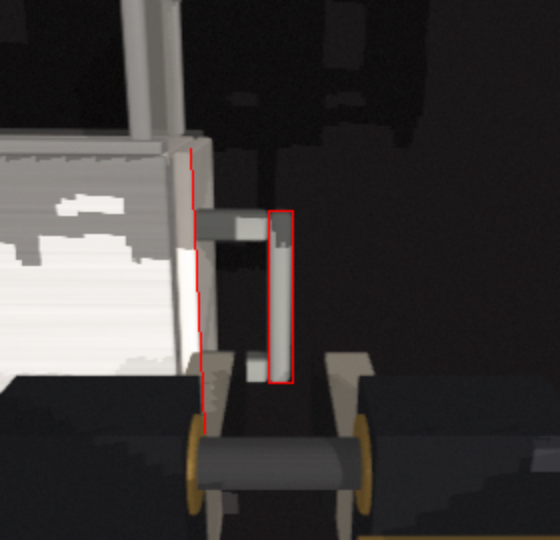

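The bar overlay matches exactly. Descending over it in small steps, watching the force.

jog_arm(deltas=[-0.002, 0.002, 0.03, 0, 0, 0, -0.002, 0.002, 0.06, 0, 0, 0, -0.002, 0.002, 0.08, 0, 0, 0, -0.002, 0.002, 0.088, 0, 0, 0, -0.002, 0.002, 0.092, 0, 0, 0])

```text
time_s: 18.32
tool_pos: [0.5261, 0.1296, 0.0802]
orientation: [[-1.0, -0.026, 0.0], [-0.026, 1.0, 0.0], [-0.0, 0.0, -1.0]]
wrist_force: [0.0, -0.3, -1.4]
gripper_width: 0.0188
```

jog_arm(deltas=[0, 0, 0.008, 0, 0, 0, 0, 0, 0.016, 0, 0, 0])

```text
time_s: 18.58
tool_pos: [0.5261, 0.13, 0.0681]
orientation: [[-1.0, -0.027, 0.001], [-0.027, 1.0, 0.0], [-0.001, 0.0, -1.0]]
wrist_force: [0.0, 0.7, 0.3]
gripper_width: 0.0187
```

jog_arm(deltas=[0, 0, 0.01, 0, 0, 0, 0, 0, 0.02, 0, 0, 0, 0, 0, 0.02, 0, 0, 0])

```text
time_s: 18.95
tool_pos: [0.5254, 0.1295, 0.0522]
orientation: [[-1.0, -0.026, -0.001], [-0.026, 1.0, -0.001], [0.001, -0.001, -1.0]]
wrist_force: [0.5, 0.3, 0.5]
gripper_width: 0.0186
```

jog_arm(deltas=[0, 0, 0, 0, 0, 0, 0, 0, 0, 0, 0, 0, 0, 0, 0, 0, 0, 0], jaw=1)

```text
time_s: 19.32
tool_pos: [0.5259, 0.1297, 0.0531]
orientation: [[-1.0, -0.026, 0.0], [-0.026, 1.0, 0.0], [-0.0, 0.0, -1.0]]
wrist_force: [1.7, -0.6, -0.9]
gripper_width: 0.0098
```

jog_arm(deltas=[0, 0.003, 0, 0, 0, 0, 0, 0.009, 0, 0, 0, 0, 0, 0.018, 0, 0, 0, 0, 0, 0.028, 0, 0, 0, 0, 0, 0.04, 0, 0, 0, 0])

```text
time_s: 19.95
tool_pos: [0.5253, 0.1605, 0.0531]
orientation: [[-1.0, -0.027, 0.001], [-0.027, 1.0, 0.0], [-0.001, 0.0, -1.0]]
wrist_force: [2.6, -2.2, -1.8]
gripper_width: 0.0097
```

jog_arm(deltas=[0, 0.012, 0, 0, 0, 0, 0, 0.024, 0, 0, 0, 0, 0, 0.036, 0, 0, 0, 0, 0, 0.048, 0, 0, 0, 0, 0, 0.06, 0, 0, 0, 0])

```text
time_s: 20.58
tool_pos: [0.5244, 0.2056, 0.0531]
orientation: [[-1.0, -0.027, 0.001], [-0.027, 1.0, 0.0], [-0.001, 0.0, -1.0]]
wrist_force: [5.8, -2.3, -2.3]
gripper_width: 0.0096
```

jog_arm(deltas=[-0.001, 0.012, 0, 0, 0, 0, -0.001, 0.022, 0, 0, 0, 0, -0.001, 0.032, 0, 0, 0, 0, -0.002, 0.04, 0, 0, 0, 0, -0.002, 0.046, 0, 0, 0, 0])

```text
time_s: 21.2
tool_pos: [0.5237, 0.2393, 0.0531]
orientation: [[-1.0, -0.026, -0.001], [-0.026, 1.0, -0.001], [0.001, -0.001, -1.0]]
wrist_force: [-1.4, -1.6, 5.5]
gripper_width: 0.0098
```

jog_arm(deltas=[0, 0.003, 0, 0, 0, 0, 0, 0.006, 0, 0, 0, 0, 0, 0.008, 0, 0, 0, 0, 0, 0.01, 0, 0, 0, 0])

```text
time_s: 21.7
tool_pos: [0.5235, 0.2441, 0.0531]
orientation: [[-1.0, -0.026, -0.002], [-0.026, 1.0, -0.004], [0.002, -0.004, -1.0]]
wrist_force: [4.8, -16.1, 8.5]
gripper_width: 0.0096
```

At the stop: 114.5 mm of travel with a reaction of 16 N. Release and rise.

jog_arm(deltas=[0, -0.001, 0, 0, 0, 0, 0, -0.001, 0, 0, 0, 0, 0, -0.001, 0, 0, 0, 0], jaw=0.785)

```text
time_s: 22.08
tool_pos: [0.5241, 0.2464, 0.0528]
orientation: [[-1.0, -0.027, -0.0], [-0.027, 1.0, 0.0], [0.0, 0.0, -1.0]]
wrist_force: [-0.3, -0.7, -0.2]
gripper_width: 0.0188
```

jog_arm(deltas=[0, 0, -0.02, 0, 0, 0, 0, 0, -0.05, 0, 0, 0, 0, 0, -0.1, 0, 0, 0, 0, 0, -0.16, 0, 0, 0, 0, 0, -0.2, 0, 0, 0])

```text
time_s: 22.7
tool_pos: [0.5248, 0.2465, 0.2066]
orientation: [[-1.0, -0.027, 0.003], [-0.027, 1.0, 0.002], [-0.003, 0.002, -1.0]]
wrist_force: [0.6, 0.2, -0.8]
gripper_width: 0.0188
```

Run:
```python
from h import *
cal=optics.get_calibration("wrist"); a=save("wrist","w8");b=save("top","top8")
for c,k in(("wrist",cal),("top",None)):
  for t,z in (("drawer_grip",.07),("lid_grip",.104),("vial",.012),("tape",0)):
    for r in finder.place_of(t,c)[:1]: print(c,t,round(r["score"],2),np.round(r["at"]),hit(c,r["at"],z,k).round(4))
cv2.imwrite("pics/w8c.png",cv2.resize(np.vstack([a,cv2.resize(b[140:250,180:400],(640,320))]),(512,576))[:,:,::-1])
print(arm.state()["time_s"])
```

```text
wrist drawer_grip 0.97 [316. 185.] [0.5242 0.2434 0.07  ]
wrist lid_grip 0.88 [ 29. 193.] [ 0.5293 -0.0217  0.104 ]
wrist vial 0.64 [232. 171.] [0.5255 0.1405 0.012 ]
wrist tape 0.59 [430.  61.] [0.3951 0.3689 0.    ]
top drawer_grip 0.55 [229. 182.] [0.53   0.2543 0.07  ]
top lid_grip 0.75 [314. 182.] [ 0.527  -0.0196  0.104 ]
top vial 0.64 [380. 207.] [ 0.4696 -0.2356  0.012 ]
top tape 0.61 [197. 226.] [0.3942 0.3726 0.    ]
23.2
```

View pics/w8c.png

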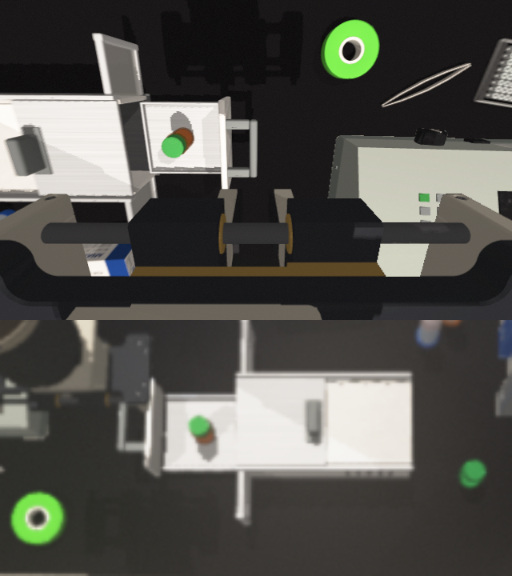

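The vial stands upright in the drawn-out tray. The lid is shut, the tape roll hasn't moved, and the robot is touching nothing.

```bash
python3 -c "
from h import *
print(arm.job_done())"
```

```text
the job is handed in; nothing more can be done
None
```

The job is handed in at about 23 s of robot time. I stood the amber, green-capped vial in the tray and slid the outer lid shut, and only then pulled the inner drawer out to its stop.

**Last checks:**
- **Vial:** the final wrist and top pictures show it upright in the drawn-out tray.
- **Lid:** it travelled about 117 mm to a firm stop. A second push on the grip block found it had not moved. After the drawer was pulled, the lid grip was still at its shut position.
- **Drawer:** it travelled about 114.5 mm against a nominal 115 mm and pressed back with 16 N at the stop.
- **Bystanders:** the tape roll is within a few mm of where it began, which is camera error. I did not check the beaker again at the end, but the arm never went near it.

**What went wrong or disagreed:**
- I lifted the vial before the fingers had finished closing, so it was carried by its cap instead of its body. It stayed upright and was set down with about 25 N of contact force.
- In the last top picture the vial finder picked the green look-alike, and its drawer-grip reading was about 10 mm off the wrist camera's. I relied on the wrist camera and on looking at the pictures.

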